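# Square a timber strip in the punch jig and punch it

### The job

Slide the long timber strip on the punch jig until it lies flat and snug against both the fence along the back and the end stop at the left. Only then press the red plunger head down fully to its stop to mark the strip, hold it down for about half a second, and let it spring back up, leaving the strip snug in its corner. Do not press the plunger before the strip is in place, and do not disturb the other things on the bench.

Things in the scene. Friction and masses are not known exactly. Their poses are not given: they have to be found in the camera images.
- jig: Fixed punch jig, turned by its yaw: plywood base 180 (x) x 360 (y) x 12 mm thick. Origin: centre of its underside, on the bench. Its x points away from the robot, y left. On the base stand an aluminium fence, inner face x = +40 mm, y -160 to +150, and an end stop, inner face y = +150 mm, x -57 to +40; both rise to 34 mm above the bench.
- home_center (a point): Where the timber's centre is when it lies flat against both fence and end stop: x +18, y +45, z +28 mm in the jig's frame; same axes as the jig.
- guide (a point): Centre of the underside of the punch's blue round guide (32 mm across), 53 mm above the bench at x +18, y +120 mm in the jig's frame. A 30 mm wide blue arm, its top 77 mm above the bench, joins it to a column behind the fence (top 78 mm). The timber slides in below it.
- timber_center (a point): Centre (half-way up) of the loose timber strip, a long pale offcut 44 (x) x 210 (y, its length) x 32 mm (z), 0.15 to 0.3 kg. It starts flat on the jig's base, centre 32 to 53 mm short of home in jig x and 40 to 85 mm short in jig y, up to 0.12 rad askew.
- plunger_top (a point): Centre of the top face of the red mushroom-shaped plunger head (38 mm across, flat top 30 mm across), above the guide. Up: 126 mm above the bench; fully down: 106 mm.
- plunger (a joint): How far the plunger is pressed down: 0 = up, 0.020 m = on its stop. It slides straight down against a spring, about 4 N at first and 11 N at the stop, and springs back up when let go. Its steel point hangs 20 mm above the timber's top when up and just reaches it at the stop.
- oil_bottle: Bystander, loose: small green bottle with a black nozzle cap, 49 mm across, 130 tall, behind the jig. Origin: centre of its underside.
- tape_measure: Bystander, loose: yellow tape measure standing on edge, 35x82x75 mm, behind the jig. Origin: centre of its underside.
- pencil: Bystander, loose: flat red carpenter's pencil, 14x158x8 mm, lying just behind the jig. Origin: centre of its underside.
- tin_wax: Bystander, loose: low round tin, brown and yellow, 69 mm across, 45 tall, left of the jig. Origin: centre of its underside.
- pliers: Bystander, loose: blue-handled pliers lying flat, 62x172x13 mm, front left. Origin: centre of its underside.
- carton_plugs: Bystander, loose: small green carton, 90x45x70 mm, right of the jig. Origin: centre of its underside.
- square: Bystander, loose: try square with a brown wooden stock and a steel blade, lying flat, 200x101x17 mm, front right. Origin: centre of its underside.
Not all that is in view belongs to the job. Leave any green or pink look-alike of the part that bears timber_center alone.

How it is judged:
On the way, in this order (a step that is already met when the one before it is completed fails the run):
1. the strip lies flat and snug against fence and end stop, plunger still up (x of timber_center in the frame of jig between 0.015 and 0.021 m and y of timber_center in the frame of jig between 0.042 and 0.048 m and z of timber_center in the frame of jig between 0.025 and 0.031 m and angle between the y axis of timber_center and the y axis of jig, either way round below 0.025 rad and value of joint plunger below 0.004 m), for 0.2 s.
2. the plunger is pressed to its stop with the strip in place (x of timber_center in the frame of jig between 0.015 and 0.021 m and y of timber_center in the frame of jig between 0.042 and 0.048 m and z of timber_center in the frame of jig between 0.025 and 0.031 m and angle between the y axis of timber_center and the y axis of jig, either way round below 0.025 rad and value of joint plunger above 0.0185 m), for 0.2 s.
At the end, for the whole second after the job is handed in: The strip lies flat on the jig's base, its centre within 3 mm of the place where it touches both fence and end stop, within 0.025 rad of parallel to the fence, and the plunger is back up (pressed less than 2 mm) (x of timber_center in the frame of jig between 0.015 and 0.021 m and y of timber_center in the frame of jig between 0.042 and 0.048 m and z of timber_center in the frame of jig between 0.025 and 0.031 m and angle between the y axis of timber_center and the y axis of jig, either way round below 0.025 rad and value of joint plunger below 0.002 m).
It fails at once if the plunger is pressed more than 8 mm while the strip is over 5 mm or 0.04 rad out of place (value of joint plunger above 0.008 m and not (x of timber_center in the frame of jig between 0.013 and 0.023 m and y of timber_center in the frame of jig between 0.04 and 0.05 m and z of timber_center in the frame of jig between 0.025 and 0.031 m and angle between the y axis of timber_center and the y axis of jig, either way round below 0.04 rad)).
It fails at once if a bystander is moved more than 20 mm (distance of any of oil_bottle, tape_measure, pencil, tin_wax, pliers, carton_plugs, square from where it was at the start of the episode above 0.02 m).
It also fails if it takes over 51 s, if anything falls off the work surface, if the arm or the gripper's body presses on something with over 40 N, if the wrist force passes 120 N, or if a joint passes its speed limit or range.

### The arm

A 6-joint arm with a two-finger parallel gripper is mounted at the origin on a cart in front of the work surface, level with it; the furniture and walls round the work are solid. World frame = base frame: x ahead of the robot, y to its left, z up, the work surface at z = 0. Lengths are in m, angles in rad, forces in N, time in s.
With the tool pointing down it reaches from about 0.25 to 0.775 m from the base axis. Payload 8.9 kg.
Tool frame: the origin (TCP) lies midway between the tips of the shut fingers; the grasp point (between the pads) lies 19 mm behind it; z points along the fingers, y is the line along which they close (so a half turn about z gives the same grasp; the last joint's range is limited). The gripper opens to 85 mm and grips with 20 to 120 N. Pads are 22 mm wide; open, the fingers measure 114 mm over their backs; the gripper's body (76 mm by 85 mm) begins 54 mm behind the grasp point. The pads swing forward as they close: fully open they stand 13 mm farther back than shut.
Start: joints at [1.187, 0.291, -0.153, 1.127, 0, 1.431], TCP at [0.127, 0.509, 0.231] pointing down, gripper open.
Joint ranges: [-2.52, 2.52], [-0.91, 1.74], [-1.3, 1.37], [-1.96, 2.02], [-1.52, 1.47], [-3.14, 3.14]. Speed limits (rad/s): [2.22, 2.22, 2.79, 3.14, 3.14, 3.14].

### API

Orientations are given as a rotation vector (axis times angle).
In Python, from workcell import arm gives the robot as it stands.
- The arm moves only by the tool move_arm, never from a script. Its argument "targets" is a list of rows, each an object of numbers: "x", "y", "z": the shift along the tool's x, y, z in mm; "twist": the turn about the tool's z in rad. A call has exactly 5 rows; each row shifts and turns the commanded pose from where the row before left it, along the tool's axes as they then stand; what a row does not reach is not made up. A row lasts 1/8 s, in which the tool goes at most 62.5 mm and 10.7 degrees, less where a joint would pass 70% of its speed; a pose out of reach is approached as far as the arm can. A call with a gripper value outside its range is refused whole. "hand" is the closure, from 0 (fully open) to 1 (shut), set as the call begins (left out, the last holds). The fingers move at their own pace and stop on an object; "force" is the grip in N (left out, the last holds). Time passes only in rows, so rows that do not move let the fingers close, or fill a call up. It gives the time, the measured TCP pose, the force, the opening and the grip force at its end, in the units of the state.
- arm.sense(): the state, without advancing time (a new reading comes with each control period).
- arm.get_image(name): name is "scene" or "side" or "wrist"; returns the picture (400x640x3 uint8, red, green, blue); there is no depth.
- arm.calibration(name): a dict with "intrinsics" (3x3 intrinsics, pixels), "position" and "orientation" of the camera in the world. Camera axes: x right, y down, z forward; pixel columns grow to the right and rows downward; lengths in m; the calibration is good to about 2 mm. A picture is of the moment at which its call begins: read the wrist's pose just before it. calibration takes no time and is no camera call; for the wrist camera it gives the pose at the moment of the call.
- arm.close_job(): hands the job in; it is judged then, once.
The state is a dict: "time_s": time; "joint_positions": joint angles; "joint_velocities": joint speeds; "joint_torque": joint torques, N m; "eef_pos": TCP position; "ee_rot": TCP orientation; "force": force on the tool from outside, world axes, zero at the start; "ft_torque": the same for the moment, N m; "opening": opening from 0.0 (shut) to 1.0 (fully open); "grasp_force": force on a finger pad.
Only numpy, scipy, OpenCV 4.12 (cv2) and the standard library are available. Lean on these libraries where they do the work, as an engineer would, in place of code of your own. Each camera call takes 0.05 s, during which the arm holds its last target. There are 200 camera calls.

## Working session

There is one attempt and no reset: what is moved stays moved. The work goes in short steps, Python scripts to look and compute and a tool call to move; the robot and the scene stay as the last step left them, time stands still between calls to the robot, and variables do not carry over. Pictures are saved under pics/ and viewed, at most 10 in all, crops included, and the job is handed in when it is done.

Besides the shell and the picture viewer there is one more tool, called after ">>>" as name(argument=value, ...), one argument or row to a line, values as JSON. move_arm: Moves the arm, as the interface text tells. Its arguments: {"type":"object","properties":{"targets":{"type":"array"},"hand":{"type":"number"},"force":{"type":"number"}},"required":["targets"]}

```bash
mkdir -p pics
cat > h.py <<'E'
import numpy as np, cv2
from scipy.spatial.transform import Rotation as R
from workcell import arm
def grab(n,f):
    im=arm.get_image(n); cv2.imwrite('pics/'+f,im[:,:,::-1]); return im
def rot(o):
    o=np.array(o,float)
    return o if o.shape==(3,3) else (R.from_rotvec(o).as_matrix() if o.size==3 else R.from_quat(o).as_matrix())
def ray(c,u,v):
    d=rot(c['orientation'])@np.linalg.inv(np.array(c['intrinsics']))@[u,v,1.]
    return np.array(c['position']),d
def onz(c,u,v,z):
    p,d=ray(c,u,v); return p+d*(z-p[2])/d[2]
def proj(c,P):
    q=np.array(c['intrinsics'])@rot(c['orientation']).T@(np.array(P)-c['position']); return q[:2]/q[2]
E
python3 - <<'E'
from h import *
a=grab('scene','s.png'); b=grab('side','d.png')
cv2.imwrite('pics/both.png',np.vstack([a,b])[:,:,::-1])
for n in('scene','side'): print(n,arm.calibration(n))
print(arm.sense())
E
```

```text
scene {'intrinsics': array([[493.05231016,   0.        , 309.86964034],
       [  0.        , 493.05231016, 189.92665341],
       [  0.        ,   0.        ,   1.        ]]), 'position': array([ 1.53966077, -1.00510432,  0.92886933]), 'orientation': array([-1.97914633, -0.80638023,  0.46201861])}
side {'intrinsics': array([[423.69754837,   0.        , 310.52313089],
       [  0.        , 423.69754837, 207.03541455],
       [  0.        ,   0.        ,   1.        ]]), 'position': array([0.3692884, 1.2786137, 1.2509342]), 'orientation': array([-0.22613773,  2.81109513, -1.26546296])}
{'time_s': 0.1, 'joint_positions': array([ 1.18668901e+00,  2.91233114e-01, -1.54015747e-01,  1.12670685e+00,
        4.10466479e-07,  1.43150465e+00]), 'joint_velocities': array([ 6.70109284e-05, -3.00124192e-03,  2.13032730e-03, -1.25709716e-03,
       -7.37999612e-04, -8.93889473e-04]), 'joint_torque': array([ 1.39252006e-03, -5.37976134e+01,  3.31919575e+01,  9.27947840e-03,
       -1.71861784e-04,  1.79921443e-05]), 'eef_pos': array([0.12709703, 0.50899363, 0.23079807]), 'ee_rot': array([-3.83559150e-01, -3.11778713e+00,  1.75880599e-03]), 'force': array([ 0.43492649, -0.96454168,  1.11623115]), 'ft_torque': array([-0.03858862, -0.00497392,  0.00606796]), 'grasp_force': 0.0, 'opening': 0.9977951326279421}
```

View pics/s.png

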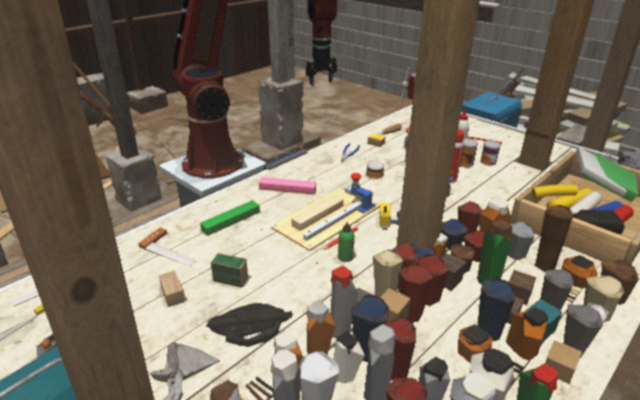

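View pics/d.png

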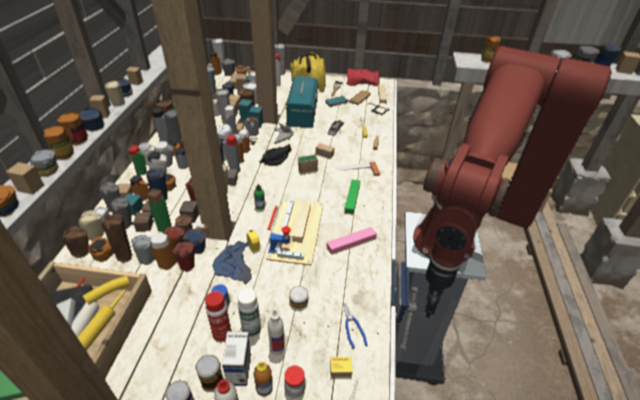

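The timber is the pale strip on the plywood, at scene (318,208) and side (300,222). The look-alikes to avoid are the pink bar at scene (287,185), the green bar at (230,217) and a wood block at (172,288). The red plunger head is at scene (355,177). I'll check the choice in a close crop.

Run:
```python
from h import *
a=cv2.imread('pics/s.png')[160:260,260:400]; b=cv2.imread('pics/d.png')[190:270,250:390]
A=cv2.resize(a,None,fx=5,fy=5,interpolation=2)[:400*5//4]; B=cv2.resize(b,None,fx=5,fy=5,interpolation=2)
cv2.imwrite('pics/c1.png',A); cv2.imwrite('pics/c2.png',B)
```

```text
(no output)
```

View pics/c1.png

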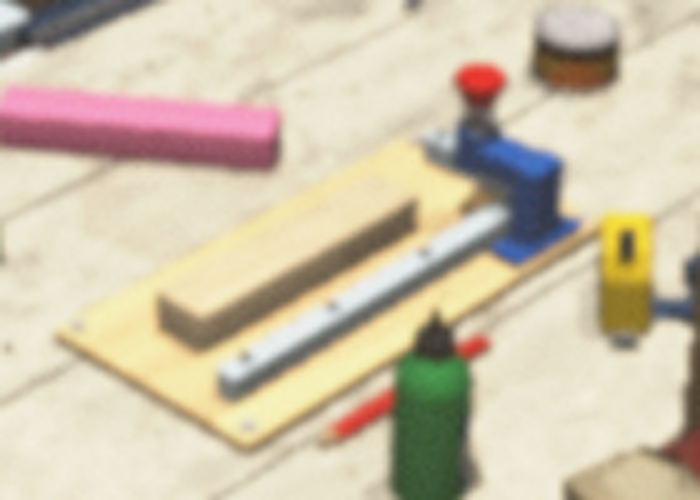

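View pics/c2.png

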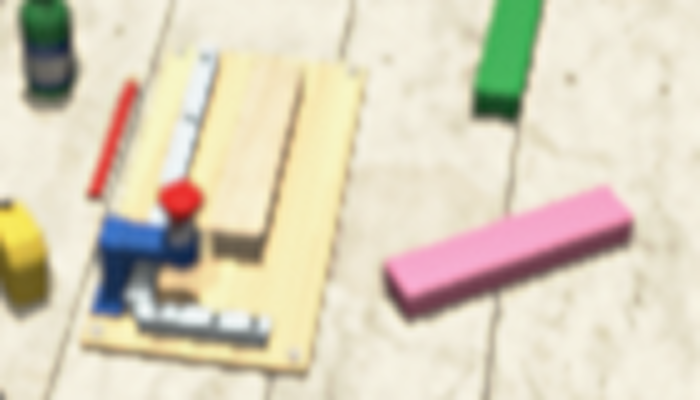

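The crop confirms the choice: a pale strip on the ply, askew by a small angle, in front of the fence and right of the guide. Next I'll get a rough pose from the base corners, then refine it with the wrist camera.

Run:
```python
from h import *
s=arm.calibration('scene'); d=arm.calibration('side')
S=np.array([(55,333),(250,448),(600,222),(415,138)])/5+(260,160)
D=np.array([(365,68),(172,48),(82,345),(310,372)])/5+(250,190)
loc=np.array([(-.09,-.18),(.09,-.18),(.09,.18),(-.09,.18)])
def fit(P):
    c=P.mean(0); q=P-c; th=np.arctan2((loc[:,0]*q[:,1]-loc[:,1]*q[:,0]).sum(),(loc*q).sum()); return c,th
for c,U in((s,S),(d,D)):
    P=np.array([onz(c,*u,.012)[:2] for u in U]); print(P.round(3).tolist(),fit(P))
# plunger by triangulation
a=ray(s,480/5+260,75/5+160); b=ray(d,182/5+250,195/5+190)
A=np.c_[a[1],-b[1]]; t=np.linalg.lstsq(A,b[0]-a[0],rcond=None)[0]; print(a[0]+a[1]*t[0],b[0]+b[1]*t[1])
T=[onz(s,u/5+260,v/5+160,.044)[:2] for u,v in((160,298),(205,320),(415,200),(370,178))]
print('timber top',np.round(T,3).tolist())
T=[onz(d,u/5+250,v/5+190,.044)[:2] for u,v in((303,65),(250,55),(213,230),(265,238))]
print('timber top',np.round(T,3).tolist())
print(rot(arm.sense()['ee_rot']).round(3)); w=arm.calibration('wrist'); print(w['intrinsics'], w['position'],rot(w['orientation']).round(3))
```

```text
[[0.524, -0.148], [0.7, -0.147], [0.695, 0.208], [0.526, 0.206]] (array([0.6110489 , 0.02999236]), np.float64(0.006088663097621344))
[[0.516, -0.136], [0.69, -0.133], [0.688, 0.224], [0.51, 0.222]] (array([0.60107672, 0.04427486]), np.float64(0.010263502726697333))
[0.62130544 0.15817319 0.12069082] [0.62024796 0.1575824  0.1210421 ]
timber top [[0.578, -0.105], [0.616, -0.102], [0.616, 0.1], [0.575, 0.101]]
timber top [[0.565, -0.094], [0.613, -0.099], [0.605, 0.116], [0.563, 0.118]]
[[-0.97   0.242 -0.   ]
 [ 0.242  0.97  -0.001]
 [ 0.    -0.001 -1.   ]]
[[322.11720192   0.         322.17464305]
 [  0.         322.11720192 188.57383145]
 [  0.           0.           1.        ]] [0.05348933 0.52899535 0.37298402] [[ 0.243  0.926  0.288]
 [ 0.97  -0.232 -0.073]
 [-0.001  0.297 -0.955]]
```

Jig is about (0.606, 0.037) with yaw near 0.01, and the timber is about 30 mm short in x and 78 mm short in y. I'll move over it and look with the wrist camera.

>>> move_arm(
  targets=[
    {"x": -48, "y": -37, "z": -2},
    {"x": -48, "y": -37, "z": -2},
    {"x": -48, "y": -37, "z": -2},
    {"x": -48, "y": -37, "z": -2},
    {"x": -48, "y": -37, "z": -2},
  ],
  hand=1,
  force=40,
)

```text
schema error: expected keys x, y, z, twist
```

>>> move_arm(
  targets=[
    {"x": -48, "y": -37, "z": -2},
    {"x": -48, "y": -37, "z": -2},
    {"x": -48, "y": -37, "z": -2},
    {"x": -48, "y": -37, "z": -2},
    {"x": -48, "y": -37, "z": -2},
  ],
)

```text
schema error: expected keys x, y, z, twist
```

>>> move_arm(
  targets=[
    {"twist": -0.084},
    {"twist": -0.084},
    {"twist": -0.085},
    {},
    {},
  ],
)

```text
schema error: expected keys x, y, z, twist
```

Run:
```python
from h import *
import pickle
s=arm.sense(); c=arm.calibration('wrist'); a=grab('wrist','w1.png'); pickle.dump(c,open('c1.pkl','wb'))
print(s['time_s'],s['eef_pos'],rot(s['ee_rot']).round(3).tolist(),s['force'])
```

```text
0.1 [0.12709703 0.50899363 0.23079807] [[-0.97, 0.242, -0.0], [0.242, 0.97, -0.001], [0.0, -0.001, -1.0]] [ 0.43492649 -0.96454168  1.11623115]
```

View pics/w1.png

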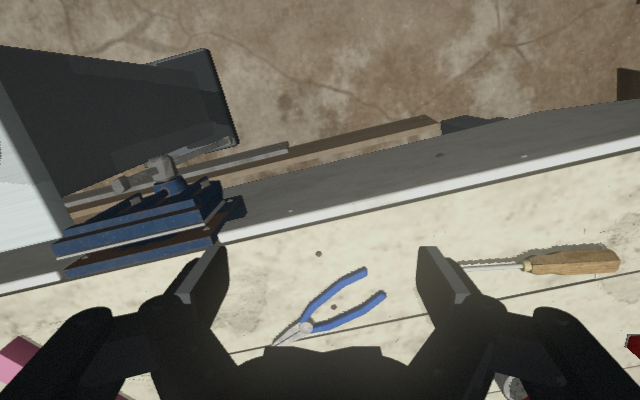

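All four keys are required in every row. In this view the wrist camera sits on the robot side and the fingers point to the bottom of the picture. I'll therefore put the TCP beyond the jig's centre.

>>> move_arm(
  targets=[
    {"x": -41, "y": -25, "z": -2, "twist": 0},
    {"x": -41, "y": -25, "z": -2, "twist": 0},
    {"x": -41, "y": -25, "z": -2, "twist": 0},
    {"x": -41, "y": -25, "z": -2, "twist": 0},
    {"x": -41, "y": -25, "z": -2, "twist": 0},
  ],
  hand=1,
  force=40,
)

```text
time_s: 0.78
eef_pos: [0.2966, 0.3371, 0.2413]
ee_rot: [-0.383, -3.118, 0.0]
force: [0.4, 0.1, -0.1]
opening: 0.004
grasp_force: 0.0
```

>>> move_arm(
  targets=[
    {"x": -41, "y": -25, "z": -2, "twist": 0},
    {"x": -41, "y": -25, "z": -2, "twist": 0},
    {"x": -41, "y": -25, "z": -2, "twist": 0},
    {"x": -41, "y": -25, "z": -2, "twist": 0},
    {"x": -41, "y": -25, "z": -2, "twist": 0},
  ],
)

```text
time_s: 1.4
eef_pos: [0.4653, 0.1661, 0.2513]
ee_rot: [-0.384, -3.118, -0.0]
force: [1.1, 1.1, -1.3]
opening: 0.004
grasp_force: 0.0
```

>>> move_arm(
  targets=[
    {"x": -41, "y": -25, "z": -2, "twist": 0},
    {"x": -41, "y": -25, "z": -2, "twist": 0},
    {"x": -41, "y": -25, "z": -2, "twist": 0},
    {"x": -41, "y": -25, "z": -2, "twist": 0},
    {"x": -41, "y": -25, "z": -2, "twist": 0},
  ],
)

```text
time_s: 2.02
eef_pos: [0.6339, -0.0048, 0.2611]
ee_rot: [-0.384, -3.118, -0.0]
force: [0.6, 0.2, -0.2]
opening: -0.003
grasp_force: 0.0
```

>>> move_arm(
  targets=[
    {"x": 0, "y": 0, "z": 0, "twist": -0.084},
    {"x": 0, "y": 0, "z": 0, "twist": -0.084},
    {"x": 0, "y": 0, "z": 0, "twist": -0.085},
    {"x": 0, "y": 0, "z": 0, "twist": 0},
    {"x": 0, "y": 0, "z": 0, "twist": 0},
  ],
)

```text
time_s: 2.65
eef_pos: [0.6329, -0.0035, 0.2612]
ee_rot: [0.01, -3.141, -0.0]
force: [-0.7, -0.4, -0.9]
opening: 0.0
grasp_force: 0.0
```

Run:
```python
from h import *
import pickle
s=arm.sense(); c=arm.calibration('wrist'); a=grab('wrist','w2.png'); pickle.dump(c,open('c1.pkl','wb'))
print(s['time_s'],s['eef_pos'],rot(s['ee_rot']).round(3).tolist(),s['force'])
```

```text
2.65 [ 0.63293295 -0.0034705   0.26116977] [[-1.0, -0.006, -0.0], [-0.006, 1.0, 0.0], [0.0, 0.0, -1.0]] [-0.74900329 -0.40990731 -0.92405797]
```

View pics/w2.png

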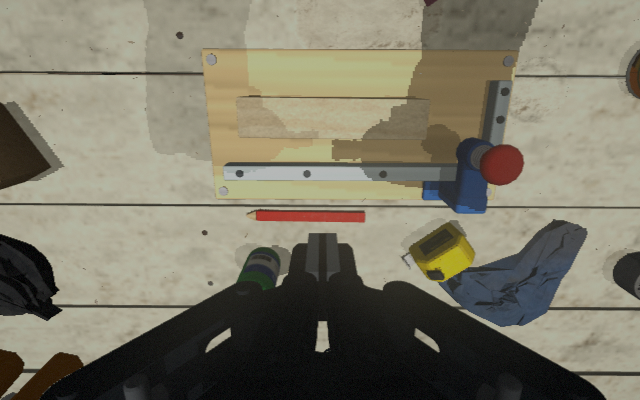

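The wrist view shows the base corners at (204,48), (519,51) and (214,200). The timber's top corners are at about (237,96), (428,100), (428,138) and (237,137). The plunger is at (501,164).

Run:
```python
from h import *
import pickle
c=pickle.load(open('c1.pkl','rb'))
f=lambda L,z:np.round([onz(c,u,v,z)[:2] for u,v in L],4)
B=f([(204,48),(519,51),(214,200)],.012); print('base',B.tolist(), np.linalg.norm(B[1]-B[0]),np.linalg.norm(B[2]-B[0]))
print('timber',f([(237,96),(428,100),(428,138),(237,137)],.044).tolist())
print('plunger',f([(501,164)],.120)); print('fence top inner edge',f([(224,164),(450,166)],.034))
print('stop inner bottom',f([(487,82),(484,135)],.034))
a=cv2.imread('pics/w2.png')[40:210,190:530]; cv2.imwrite('pics/c3.png',cv2.resize(a,(800,400),interpolation=2))
```

```text
base [[0.5147, -0.1351], [0.5158, 0.2184], [0.6951, -0.1408]] 0.353501711452717 0.18049002742534007
timber [[0.5655, -0.0938], [0.5684, 0.1115], [0.6092, 0.1157], [0.6094, -0.097]]
plunger [[0.6212 0.1588]]
fence top inner edge [[ 0.6425 -0.1171]
 [ 0.6434  0.1483]]
stop inner bottom [[0.5494 0.177 ]
 [0.6069 0.1826]]
```

View pics/c3.png

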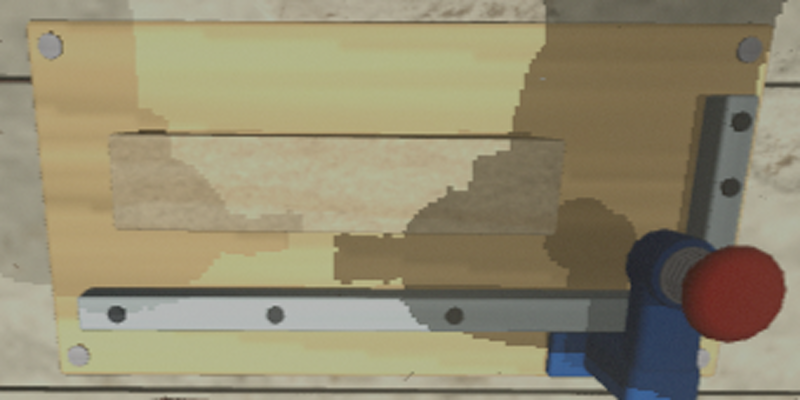

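Timber is about (0.588, 0.009), nearly square. Home is about (0.621, 0.083). I'll put the shut fingers in front of its middle.

>>> move_arm(
  targets=[
    {"x": 33, "y": 4, "z": 0, "twist": 0},
    {"x": 33, "y": 4, "z": 0, "twist": 0},
    {"x": 33, "y": 4, "z": 40, "twist": 0},
    {"x": 0, "y": 0, "z": 40, "twist": 0},
    {"x": 0, "y": 0, "z": 40, "twist": 0},
  ],
)

```text
time_s: 3.32
eef_pos: [0.5338, 0.0077, 0.1407]
ee_rot: [-0.011, 3.14, -0.0]
force: [0.8, 0.2, -0.3]
opening: 0.002
grasp_force: 0.0
```

>>> move_arm(
  targets=[
    {"x": 0, "y": 0, "z": 40, "twist": 0},
    {"x": 0, "y": 0, "z": 40, "twist": 0},
    {"x": 0, "y": 0, "z": 28, "twist": 0},
    {"x": 0, "y": 0, "z": 10, "twist": 0},
    {"x": 0, "y": 0, "z": 0, "twist": 0},
  ],
)

```text
time_s: 3.95
eef_pos: [0.5339, 0.0077, 0.0234]
ee_rot: [0.012, -3.141, -0.0]
force: [-0.6, 0.2, 0.7]
opening: 0.004
grasp_force: 0.0
```

>>> move_arm(
  targets=[
    {"x": -6, "y": 0, "z": 0, "twist": 0},
    {"x": -6, "y": 0, "z": 0, "twist": 0},
    {"x": -6, "y": 0, "z": 0, "twist": 0},
    {"x": -6, "y": 0, "z": 0, "twist": 0},
    {"x": -6, "y": 0, "z": 0, "twist": 0},
  ],
)

```text
time_s: 4.58
eef_pos: [0.564, 0.0079, 0.0233]
ee_rot: [0.013, -3.141, 0.0]
force: [-1.9, 0.5, 1.9]
opening: 0.0
grasp_force: 0.9
```

Contact is being made. I'll continue to the fence, expected at TCP x of about 0.588.

>>> move_arm(
  targets=[
    {"x": -4, "y": 0, "z": 0, "twist": 0},
    {"x": -4, "y": 0, "z": 0, "twist": 0},
    {"x": -4, "y": 0, "z": 0, "twist": 0},
    {"x": -4, "y": 0, "z": 0, "twist": 0},
    {"x": -2, "y": 0, "z": 0, "twist": 0},
  ],
)

```text
time_s: 5.2
eef_pos: [0.5822, 0.008, 0.0233]
ee_rot: [-0.013, 3.142, -0.0]
force: [-0.4, 0.5, 0.7]
opening: 0.002
grasp_force: 0.8
```

>>> move_arm(
  targets=[
    {"x": -2, "y": 0, "z": 0, "twist": 0},
    {"x": -2, "y": 0, "z": 0, "twist": 0},
    {"x": -1, "y": 0, "z": 0, "twist": 0},
    {"x": -1, "y": 0, "z": 0, "twist": 0},
    {"x": 0, "y": 0, "z": 0, "twist": 0},
  ],
)

```text
time_s: 5.82
eef_pos: [0.5881, 0.0081, 0.0233]
ee_rot: [-0.013, 3.141, 0.0]
force: [0.1, 0.2, -0.0]
opening: -0.002
grasp_force: 0.2
```

>>> move_arm(
  targets=[
    {"x": -1, "y": 0, "z": 0, "twist": 0},
    {"x": -1, "y": 0, "z": 0, "twist": 0},
    {"x": -1, "y": 0, "z": 0, "twist": 0},
    {"x": -1, "y": 0, "z": 0, "twist": 0},
    {"x": 0, "y": 0, "z": 0, "twist": 0},
  ],
)

```text
time_s: 6.45
eef_pos: [0.5893, 0.0081, 0.0229]
ee_rot: [0.013, -3.137, 0.0]
force: [-10.0, -1.3, 6.3]
opening: -0.001
grasp_force: 5.3
```

Run:
```python
from h import *
import pickle
s=arm.sense(); c=arm.calibration('wrist'); a=grab('wrist','w3.png'); pickle.dump(c,open('c3.pkl','wb'))
print(s['eef_pos'],s['force'])
```

```text
[0.58926146 0.00814542 0.02291165] [-9.9612597  -1.34774102  6.33234342]
```

View pics/w3.png

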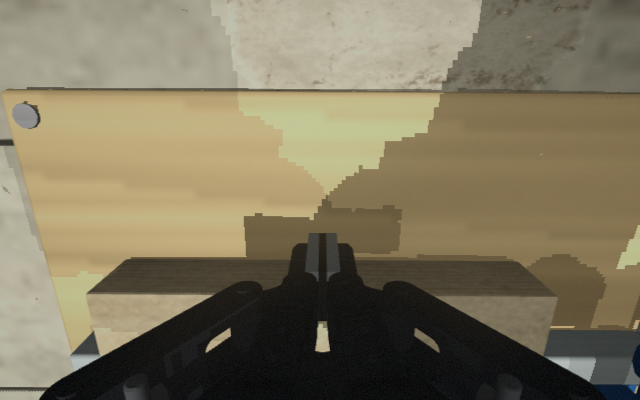

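The strip's front edge (v 292–295) runs parallel to the base edge (v 90–93), and the force rose to 10 N, so it is against the fence. Next I'll push its right end, starting near y = -0.097.

>>> move_arm(
  targets=[
    {"x": 12, "y": 0, "z": 0, "twist": 0},
    {"x": 0, "y": 0, "z": -30, "twist": 0},
    {"x": 0, "y": 0, "z": -30, "twist": 0},
    {"x": -20, "y": -40, "z": 0, "twist": 0},
    {"x": -20, "y": -40, "z": 0, "twist": 0},
  ],
)

```text
time_s: 7.12
eef_pos: [0.6217, -0.0723, 0.0843]
ee_rot: [-0.015, 3.139, -0.001]
force: [0.6, 0.4, -0.5]
opening: 0.001
grasp_force: 0.0
```

>>> move_arm(
  targets=[
    {"x": 0, "y": -40, "z": 0, "twist": 0},
    {"x": 0, "y": -23, "z": 0, "twist": 0},
    {"x": 0, "y": 0, "z": 30, "twist": 0},
    {"x": 0, "y": 0, "z": 30, "twist": 0},
    {"x": 0, "y": 0, "z": 0, "twist": 0},
  ],
)

```text
time_s: 7.75
eef_pos: [0.619, -0.1336, 0.0214]
ee_rot: [0.013, -3.138, -0.003]
force: [-0.3, -0.5, 0.8]
opening: 0.002
grasp_force: 0.0
```

Run:
```python
from h import *
s=arm.sense(); a=grab('wrist','w4.png'); print(s['eef_pos'],s['force'])
```

```text
[ 0.61903167 -0.13363503  0.02137499] [-0.32496219 -0.54953439  0.83413588]
```

View pics/w4.png

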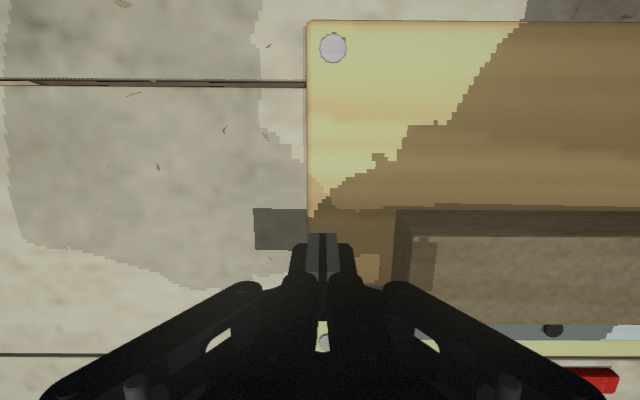

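The finger is just right of the strip's end (u 392) and on its centre line.

>>> move_arm(
  targets=[
    {"x": 0, "y": 8, "z": 0, "twist": 0},
    {"x": 0, "y": 8, "z": 0, "twist": 0},
    {"x": 0, "y": 8, "z": 0, "twist": 0},
    {"x": 0, "y": 8, "z": 0, "twist": 0},
    {"x": 0, "y": 8, "z": 0, "twist": 0},
  ],
)

```text
time_s: 8.43
eef_pos: [0.621, -0.0942, 0.0236]
ee_rot: [-0.013, 3.141, -0.001]
force: [-0.2, -1.1, 1.2]
opening: -0.001
grasp_force: 0.9
```

>>> move_arm(
  targets=[
    {"x": 0, "y": 8, "z": 0, "twist": 0},
    {"x": 0, "y": 8, "z": 0, "twist": 0},
    {"x": 0, "y": 8, "z": 0, "twist": 0},
    {"x": 0, "y": 8, "z": 0, "twist": 0},
    {"x": 0, "y": 6, "z": 0, "twist": 0},
  ],
)

```text
time_s: 9.05
eef_pos: [0.6204, -0.0561, 0.0233]
ee_rot: [0.013, -3.141, -0.0]
force: [0.3, -1.2, 1.5]
opening: -0.007
grasp_force: 0.9
```

>>> move_arm(
  targets=[
    {"x": 0, "y": 3, "z": 0, "twist": 0},
    {"x": 0, "y": 3, "z": 0, "twist": 0},
    {"x": 0, "y": 3, "z": 0, "twist": 0},
    {"x": 0, "y": 2, "z": 0, "twist": 0},
    {"x": 0, "y": 1, "z": 0, "twist": 0},
  ],
)

```text
time_s: 9.68
eef_pos: [0.6203, -0.0445, 0.0233]
ee_rot: [0.013, -3.141, -0.0]
force: [-0.0, -2.1, 1.0]
opening: -0.001
grasp_force: 0.8
```

>>> move_arm(
  targets=[
    {"x": 0, "y": 2, "z": 0, "twist": 0},
    {"x": 0, "y": 2, "z": 0, "twist": 0},
    {"x": 0, "y": 1, "z": 0, "twist": 0},
    {"x": 0, "y": 1, "z": 0, "twist": 0},
    {"x": 0, "y": 0, "z": 0, "twist": 0},
  ],
)

```text
time_s: 10.3
eef_pos: [0.6202, -0.0385, 0.0232]
ee_rot: [0.013, -3.141, -0.0]
force: [1.5, -0.3, 0.6]
opening: 0.003
grasp_force: 0.3
```

>>> move_arm(
  targets=[
    {"x": 0, "y": 1, "z": 0, "twist": 0},
    {"x": 0, "y": 1, "z": 0, "twist": 0},
    {"x": 0, "y": 1, "z": 0, "twist": 0},
    {"x": 0, "y": 1, "z": 0, "twist": 0},
    {"x": 0, "y": 0, "z": 0, "twist": 0},
  ],
)

```text
time_s: 10.92
eef_pos: [0.6203, -0.0354, 0.0233]
ee_rot: [0.012, -3.141, 0.002]
force: [0.3, -4.7, 0.0]
opening: 0.005
grasp_force: 2.7
```

>>> move_arm(
  targets=[
    {"x": 0, "y": 1, "z": 0, "twist": 0},
    {"x": 0, "y": 1, "z": 0, "twist": 0},
    {"x": 0, "y": 1, "z": 0, "twist": 0},
    {"x": 0, "y": 0, "z": 0, "twist": 0},
    {"x": 0, "y": 0, "z": 0, "twist": 0},
  ],
)

```text
time_s: 11.55
eef_pos: [0.6203, -0.0352, 0.0235]
ee_rot: [0.009, -3.141, 0.01]
force: [-0.2, -16.6, 0.7]
opening: -0.001
grasp_force: 8.5
```

It is hard against the end stop: the force rose to 17 N with no motion. I'll finish with a squaring push against the fence, at y≈0.06 to stay clear of the plunger.

>>> move_arm(
  targets=[
    {"x": 0, "y": -10, "z": 0, "twist": 0},
    {"x": 15, "y": 0, "z": -20, "twist": 0},
    {"x": 45, "y": 0, "z": -25, "twist": 0},
    {"x": 0, "y": 50, "z": 0, "twist": 0},
    {"x": 0, "y": 50, "z": 0, "twist": 0},
  ],
)

```text
time_s: 12.18
eef_pos: [0.5594, 0.0588, 0.0689]
ee_rot: [-0.01, 3.141, 0.002]
force: [1.3, 0.1, 0.4]
opening: -0.001
grasp_force: 0.0
```

>>> move_arm(
  targets=[
    {"x": 0, "y": 3, "z": 0, "twist": 0},
    {"x": 0, "y": 0, "z": 45, "twist": 0},
    {"x": -8, "y": 0, "z": 0, "twist": 0},
    {"x": -8, "y": 0, "z": 0, "twist": 0},
    {"x": -4, "y": 0, "z": 0, "twist": 0},
  ],
)

```text
time_s: 12.8
eef_pos: [0.5815, 0.0606, 0.0247]
ee_rot: [-0.012, 3.139, 0.0]
force: [0.1, 0.7, -0.3]
opening: 0.002
grasp_force: 0.0
```

>>> move_arm(
  targets=[
    {"x": -3, "y": 0, "z": 0, "twist": 0},
    {"x": -2, "y": 0, "z": 0, "twist": 0},
    {"x": -2, "y": 0, "z": 0, "twist": 0},
    {"x": -1, "y": 0, "z": 0, "twist": 0},
    {"x": 0, "y": 0, "z": 0, "twist": 0},
  ],
)

```text
time_s: 13.42
eef_pos: [0.5875, 0.0611, 0.0233]
ee_rot: [0.013, -3.142, 0.0]
force: [0.3, 0.3, -0.1]
opening: -0.0
grasp_force: 0.0
```

>>> move_arm(
  targets=[
    {"x": -1, "y": 0, "z": 0, "twist": 0},
    {"x": -1, "y": 0, "z": 0, "twist": 0},
    {"x": -1, "y": 0, "z": 0, "twist": 0},
    {"x": -1, "y": 0, "z": 0, "twist": 0},
    {"x": 0, "y": 0, "z": 0, "twist": 0},
  ],
)

```text
time_s: 14.05
eef_pos: [0.5891, 0.0612, 0.0229]
ee_rot: [0.013, -3.137, 0.0]
force: [-9.7, -0.3, 5.4]
opening: -0.002
grasp_force: 4.5
```

>>> move_arm(
  targets=[
    {"x": 15, "y": 0, "z": 0, "twist": 0},
    {"x": 0, "y": 0, "z": -50, "twist": 0},
    {"x": 0, "y": 0, "z": -50, "twist": 0},
    {"x": 0, "y": 0, "z": -50, "twist": 0},
    {"x": -20, "y": 0, "z": -40, "twist": 0},
  ],
)

```text
time_s: 14.68
eef_pos: [0.5966, 0.0613, 0.216]
ee_rot: [-0.013, 3.14, -0.0]
force: [1.3, 0.5, 0.5]
opening: -0.002
grasp_force: 0.0
```

>>> move_arm(
  targets=[
    {"x": -30, "y": 0, "z": 0, "twist": 0},
    {"x": 0, "y": 0, "z": 0, "twist": 0},
    {"x": 0, "y": 0, "z": 0, "twist": 0},
    {"x": 0, "y": 0, "z": 0, "twist": 0},
    {"x": 0, "y": 0, "z": 0, "twist": 0},
  ],
)

```text
time_s: 15.3
eef_pos: [0.626, 0.0615, 0.2133]
ee_rot: [0.013, -3.141, 0.0]
force: [-0.3, 0.0, -0.1]
opening: -0.001
grasp_force: 0.0
```

Run:
```python
from h import *
import pickle
s=arm.sense(); c=arm.calibration('wrist'); a=grab('wrist','w5.png'); pickle.dump(c,open('c5.pkl','wb'))
print(s['eef_pos'],s['force'])
m=(a[:,:,0]>110)&(a[:,:,1]<70)&(a[:,:,2]<70); n,l,st,ce=cv2.connectedComponentsWithStats(m.astype('uint8'))
for i in range(1,n):
    if st[i,4]>100: print(st[i],ce[i],onz(c,*ce[i],.118))
```

```text
[0.62602027 0.06146204 0.21329811] [-0.2829705   0.04654962 -0.09573134]
[ 434  171   38   36 1059] [451.90084986 188.6931067 ] [0.62338736 0.16306529 0.118     ]
[ 194  231  115   12 1138] [250.33831283 236.23198594] [0.6649062  0.00504477 0.118     ]
```

View pics/w5.png

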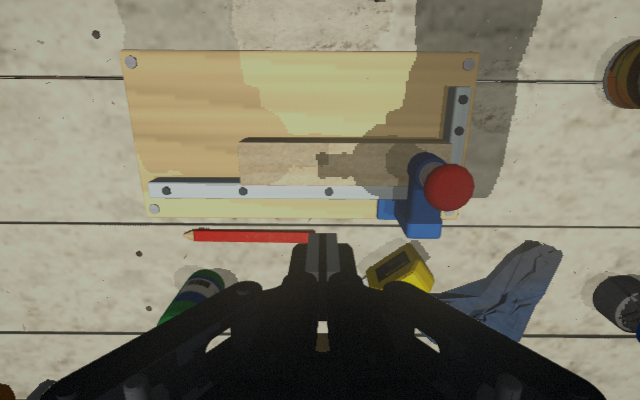

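The strip lies on the fence with its left end at the stop (u about 451). The plunger head centre is at (449,188), which gives about (0.622, 0.160). Moving over it.

>>> move_arm(
  targets=[
    {"x": 3, "y": 50, "z": 0, "twist": 0},
    {"x": 0, "y": 48, "z": 0, "twist": 0},
    {"x": 0, "y": 0, "z": 40, "twist": 0},
    {"x": 0, "y": 0, "z": 33, "twist": 0},
    {"x": 0, "y": 0, "z": 0, "twist": 0},
  ],
)

```text
time_s: 15.98
eef_pos: [0.6206, 0.1593, 0.1381]
ee_rot: [0.013, -3.137, 0.001]
force: [0.4, 0.1, 1.1]
opening: 0.002
grasp_force: 0.0
```

>>> move_arm(
  targets=[
    {"x": 0, "y": 0, "z": 5, "twist": 0},
    {"x": 0, "y": 0, "z": 5, "twist": 0},
    {"x": 0, "y": 0, "z": 5, "twist": 0},
    {"x": 0, "y": 0, "z": 5, "twist": 0},
    {"x": 0, "y": 0, "z": 4, "twist": 0},
  ],
)

```text
time_s: 16.6
eef_pos: [0.6233, 0.1594, 0.1169]
ee_rot: [-0.013, 3.14, 0.0]
force: [-0.6, -0.4, 7.1]
opening: -0.002
grasp_force: 3.6
```

Contact with the spring at 7 N. I'll press to the stop.

>>> move_arm(
  targets=[
    {"x": 0, "y": 0, "z": 4, "twist": 0},
    {"x": 0, "y": 0, "z": 4, "twist": 0},
    {"x": 0, "y": 0, "z": 3, "twist": 0},
    {"x": 0, "y": 0, "z": 1, "twist": 0},
    {"x": 0, "y": 0, "z": 0, "twist": 0},
  ],
)

```text
time_s: 17.23
eef_pos: [0.6233, 0.1594, 0.1061]
ee_rot: [-0.013, 3.139, 0.0]
force: [-2.8, -0.6, 15.0]
opening: -0.002
grasp_force: 7.3
```

>>> move_arm(
  targets=[
    {"x": 0, "y": 0, "z": 1, "twist": 0},
    {"x": 0, "y": 0, "z": 0, "twist": 0},
    {"x": 0, "y": 0, "z": 0, "twist": 0},
    {"x": 0, "y": 0, "z": 0, "twist": 0},
    {"x": 0, "y": 0, "z": 0, "twist": 0},
  ],
)

```text
time_s: 17.85
eef_pos: [0.6234, 0.1594, 0.1059]
ee_rot: [-0.013, 3.139, 0.0]
force: [-6.4, -1.1, 22.3]
opening: 0.002
grasp_force: 11.2
```

>>> move_arm(
  targets=[
    {"x": 0, "y": 0, "z": -7, "twist": 0},
    {"x": 0, "y": 0, "z": -10, "twist": 0},
    {"x": 0, "y": 0, "z": -20, "twist": 0},
    {"x": 0, "y": 0, "z": -40, "twist": 0},
    {"x": 0, "y": 0, "z": -40, "twist": 0},
  ],
)

```text
time_s: 18.48
eef_pos: [0.6224, 0.1593, 0.2211]
ee_rot: [0.013, -3.141, 0.0]
force: [1.6, 0.5, -0.2]
opening: -0.004
grasp_force: 0.0
```

>>> move_arm(
  targets=[
    {"x": 0, "y": -50, "z": 0, "twist": 0},
    {"x": 0, "y": -48, "z": 0, "twist": 0},
    {"x": 0, "y": 0, "z": 9, "twist": 0},
    {"x": 0, "y": 0, "z": 0, "twist": 0},
    {"x": 0, "y": 0, "z": 0, "twist": 0},
  ],
)

```text
time_s: 19.1
eef_pos: [0.6234, 0.0625, 0.2112]
ee_rot: [0.015, -3.141, -0.0]
force: [-0.3, -0.5, -0.1]
opening: 0.002
grasp_force: 0.0
```

Run:
```python
from h import *
import pickle
s=arm.sense(); c=arm.calibration('wrist'); c0=pickle.load(open('c5.pkl','rb')); a=grab('wrist','w6.png'); print(s['eef_pos'],c['position']-c0['position'])
b=cv2.imread('pics/w5.png'); a=a[:,:,::-1]
t=a[80:215,120:480].copy(); 
r=lambda x,z:cv2.matchTemplate(a,b[x[0]:x[1],z[0]:z[1]].copy(),cv2.TM_CCOEFF_NORMED)
for nm,x,z in(('right end',(135,190),(225,265)),('stop',(85,140),(445,475)),('head',(160,215),(420,478)),('fence',(175,205),(140,225))):
    m=cv2.minMaxLoc(r(x,z)); print(nm,m[1],m[3][0]-z[0],m[3][1]-x[0])
```

```text
[0.62337146 0.06250165 0.21119983] [-0.00262714  0.00089745 -0.00208741]
right end 0.9688507914543152 -2 3
stop 0.9777235984802246 -1 3
head 0.9829475283622742 -1 4
fence 0.9839527010917664 -2 3
```

The strip's image shift matches the fence and the stop to within 1 px, so the strip has not moved. The plunger head's shift matches its raised position. Handing the job in.

```bash
python3 -c "
from workcell import arm; print(arm.close_job())"
```

```text
the job is handed in; nothing more can be done
None
```

I slid the strip snug against the fence and end stop, pressed the plunger to its stop, held it for over half a second and let it spring back up, then handed the job in at about 19 s; no verdict came back.

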